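Scan the barcode on the tilted carton

TASK

Pick up the hand scanner from its rest and aim its window squarely at the middle of the barcode label on the tilted carton, from about 85 mm away with the scan line running across the bars, and hold it still there for two seconds. Then lay the scanner back in its rest as it was, without disturbing the two display stands or the crockery, bottles and tins on the counter.

Things in the scene. Friction and masses are not known exactly. Their poses are not given: they have to be found in the camera images.
- scanner: grey hand scanner, 0.25 kg, 168 mm long, starts in its rest. x runs along the handle to the head, z up out of its back. Origin: centre of the straight handle (32 mm wide in y, 30 mm high in z, x -68 to 47 mm); grip it here across y. Head at the +x end: 56 mm wide, x 47 to 99, z -45 to 15 mm. Centre of mass about 15 mm ahead (+x) of the origin.
- window (a point): centre of the glass scan window on the underside of the scanner's head, at (73, 0, -45) mm in the scanner's frame, same axes as the scanner. It reads along the scanner's -z; the scan line lies along the scanner's y. It reads labels 50 to 130 mm away.
- rest: black scanner rest fixed to the counter, base plate 190 x 90 x 12 mm (x -75 to 115 mm), axes as the scanner's when home. Origin: on the counter, 57 mm below the home place of the scanner's origin. The head (to +x) stands on the plate between cheeks 68 mm apart and 25 mm high. From x = -39 to 45 mm there is only the plate below and beside the handle: room for fingers.
- saddle (a point): on the rest, middle of the saddle top that carries the handle's tail: at (-50, 0, 42) mm from the rest's origin, same axes, 22 mm long in x, between two cheeks 46 mm apart whose tops are 56 mm above the counter. Nothing stops the scanner fore and aft.
- label (a point): centre of the 88 x 56 mm white barcode label with black bars, on top of the longer cardboard carton (155 x 108 x 40 mm), fixed to the tilted board of a wooden stand (base 170 x 150 mm, fixed to the counter). z points out of the label, x up the slope along the bars, y across the bars. It faces up and towards the robot, 80 to 125 mm above the counter. Stiff hinge: stays unless pushed.
- carton_stand_board (a joint): lean of the longer carton's board from level, 0.25 to 0.55 rad; grows as its far end is raised
- seal (a point): centre of the round 48 mm paper seal, without bars, on the shorter carton (110 x 108 x 40 mm) of the other, otherwise equal stand, which is only a bystander. Same axes as the label.
- mug: bystander: blue mug, 76 mm wide, 75 mm high, handle on its own +y side; loose, origin at the centre of its underside
- sugar_bowl: bystander: white ceramic bowl, 84 mm wide, 55 mm high; loose, origin at the centre of its underside
- drink_a: bystander: white drinks bottle, 56 mm wide, 190 mm high; loose, origin at the centre of its underside
- drink_b: bystander: white drinks bottle like drink_a; loose, origin at the centre of its underside
- preserve: bystander: amber glass jar, 72 mm wide, 90 mm high; loose, origin at the centre of its underside
- tea_tin: bystander: steel tin, 76 mm wide, 110 mm high; loose, origin at the centre of its underside
Not all that is in view belongs to the job. Leave any pink or purple look-alike of the scanner alone.

How it is judged:
On the way:
1. window held still 1 s (under 0.03 m/s, 0.3 rad/s), label centre 50-130 mm before it and within 20 mm of its axis in x and y; square to the label within 0.26 rad, scan line across bars within 0.35 (x of label in the frame of window between -0.02 and 0.02 m and y of label in the frame of window between -0.02 and 0.02 m and z of label in the frame of window between -0.13 and -0.05 m and angle between the z axis of scanner and the z axis of label, either way round below 0.26 rad and angle between the y axis of scanner and the y axis of label, either way round below 0.35 rad and linear speed of scanner below 0.03 m/s and angular speed of scanner below 0.3 rad/s), for 1 s.
At the end, for the whole second after the job is handed in: The scanner lies released and at rest in its rest, head on the base plate and tail on the saddle: origin within 20 mm along and 12 mm across the rest of its home place and at its home height within 5 mm, level within 0.1 rad and in line with the rest within 0.15 rad, head to the rest's +x (x of scanner in the frame of rest between -0.02 and 0.02 m and y of scanner in the frame of rest between -0.012 and 0.012 m and z of scanner in the frame of rest between 0.052 and 0.062 m and angle between the x axis of scanner and the x axis of rest, either way round below 0.15 rad and angle between scanner's own z axis and vertical below 0.1 rad and linear speed of scanner below 0.01 m/s); the robot touches nothing.
It fails at once if the carton with the barcode is moved by more than 15 mm (distance of label from where it was at the start of the episode above 0.015 m).
It fails at once if the other display is moved by more than 15 mm (distance of seal from where it was at the start of the episode above 0.015 m).
It fails at once if a bystander on the counter is moved or tipped by more than 25 mm (distance of any of mug, sugar_bowl, drink_a, drink_b, preserve, tea_tin from where it was at the start of the episode above 0.025 m).
It also fails if it takes over 54 s, if anything falls off the work surface, if the arm or the gripper's body presses on something with over 40 N, if the wrist force passes 120 N, or if a joint passes its speed limit or range.

ROBOT

A 6-joint arm with a two-finger parallel gripper is mounted at the origin on the work surface. World frame = base frame: x ahead of the robot, y to its left, z up, the work surface at z = 0. Lengths are in m, angles in rad, forces in N, time in s.
With the tool pointing down it reaches from about 0.35 to 0.875 m from the base axis. Payload 4.2 kg.
Tool frame: the origin (TCP) lies midway between the tips of the shut fingers; the grasp point (between the pads) lies 19 mm behind it; z points along the fingers, y is the line along which they close (so a half turn about z gives the same grasp; the last joint's range is limited). The gripper opens to 85 mm and grips with 20 to 120 N. Pads are 22 mm wide; open, the fingers measure 114 mm over their backs; the gripper's body (76 mm by 85 mm) begins 54 mm behind the grasp point. The pads swing forward as they close: fully open they stand 13 mm farther back than shut.
Start: joints at [-0.897, 0.385, 0.008, 0, -1.194, -0.259], TCP at [0.252, -0.572, 0.231] pointing down, gripper open.
Joint ranges: [-3.14, 3.14], [-1.21, 2.06], [-1.07, 1.41], [-3.16, 2.05], [-2.99, -0.16], [-3.1, 3.1]. Speed limits (rad/s): [2.79, 2.79, 3.14, 3.14, 3.14, 3.14].

INTERFACE

Orientations are given as a unit quaternion [w, x, y, z].
In Python, from workcell import env gives the robot as it stands. The module is installed in compiled form; this text tells all that it offers.
- The arm moves only by the tool carry_out, never from a script. Its argument "steps" is a list that holds one entry, the list of rows, each a list of 4 numbers: the shift along the tool's x, y, z in units of 25 mm (1.0 is 25 mm), then the turn about the tool's z in units of 8 degrees (1.0 is 8 degrees). A call has 1 to 12 rows; each row shifts and turns the commanded pose from where the row before left it, along the tool's axes as they then stand; what a row does not reach is not made up. A row lasts 1/8 s, in which the tool goes at most 62.5 mm and 10.7 degrees, less where a joint would pass 70% of its speed; a pose out of reach is approached as far as the arm can. A call is refused whole if a number of a shift passes 1 or a number of a turn 1, either way. A call with a gripper value outside its range is refused whole. "claw" is the opening, from -1 (shut) to 1 (fully open), so that 0 is half open, set as the call begins (left out, the last holds). The fingers move at their own pace and stop on an object; "grip_force" is the grip in N (left out, the last holds). Time passes only in rows, so rows that do not move let the fingers close. It gives the time, the measured TCP pose, the force, the opening and the grip force at its end, in the units of the state.
- env.observe(): the state, without advancing time (a new reading comes with each control period).
- env.grab_frame(name): name is "side" or "top" or "wrist"; returns (picture, depth): 400x640x3 uint8, blue, green, red; 400x640 float32, m along the optical axis (not along the pixel's ray), 0 where there is no reading.
- env.get_calibration(name): a dict with "K" (3x3 intrinsics, pixels), "cam_to_world" (4x4, takes a point from camera to world coordinates); the wrist camera has in their place "hand_eye" (4x4, takes a point from camera to tool coordinates, whose origin is the TCP and whose axes are the flange's). Camera axes: x right, y up, looking along -z (the intrinsics and any distortion apply to the point x, -y, -z); pixel columns grow to the right and rows downward; lengths in m; the calibration is good to about 2 mm. A picture is of the moment at which its call begins: read the wrist's pose just before it. get_calibration takes no time and is no camera call.
- env.finish_job(): hands the job in; it is judged then, once.
The state is a dict: "clock": time; "joint_pos": joint angles; "joint_vel": joint speeds; "joint_torque": joint torques, N m; "tool_pos": TCP position; "eef_rot": TCP orientation; "ft_force": force on the tool from outside, world axes, zero at the start; "wrist_torque": the same for the moment, N m; "gripper_width": opening from 0.0 (shut) to 1.0 (fully open); "grip_force": force on a finger pad.
Only numpy, scipy, OpenCV 4.12 (cv2) and the standard library are available. Lean on these libraries where they do the work, as an engineer would, in place of code of your own. Each camera call takes 0.05 s, during which the arm holds its last target. There are 200 camera calls.

## Working session

There is one attempt and no reset: what is moved stays moved. The work goes in short steps, Python scripts to look and compute and a tool call to move; the robot and the scene stay as the last step left them, time stands still between calls to the robot, and variables do not carry over. Pictures are saved under pics/ and viewed, at most 10 in all, crops included, and the job is handed in when it is done.

Besides the shell and the picture viewer there is one more tool, called after "Request:" as a command line: name --argument value ..., lists and objects as JSON in quotes. carry_out: Moves the arm, as the interface text tells. Its arguments: {"type":"object","properties":{"steps":{"type":"array","items":{"type":"array","items":{"type":"array","items":{"type":"number"}}}},"claw":{"type":"number"},"grip_force":{"type":"number"}},"required":["steps"]}

```bash
mkdir -p pics
cat > h.py <<'E'
import numpy as np, cv2
from scipy.spatial.transform import Rotation as R
from workcell import env
def cloud(name,T=None):
    s=env.observe(); img,d=env.grab_frame(name); c=env.get_calibration(name); K=np.array(c["K"])
    if "cam_to_world" in c: M=np.array(c["cam_to_world"])
    else:
        q=s["eef_rot"]; W=np.eye(4); W[:3,:3]=R.from_quat([q[1],q[2],q[3],q[0]]).as_matrix(); W[:3,3]=s["tool_pos"]; M=W@np.array(c["hand_eye"])
    h,w=d.shape; u,v=np.meshgrid(np.arange(w),np.arange(h))
    P=np.stack([(u-K[0,2])/K[0,0]*d,-(v-K[1,2])/K[1,1]*d,-d],-1)@M[:3,:3].T+M[:3,3]
    P[d==0]=np.nan
    return img,P,c
E
python3 - <<'E'
from h import *
for n in("top","side"):
    i,P,c=cloud(n); cv2.imwrite(f"pics/{n}0.png",i); np.save(n,P); print({k:np.round(v,3) if not isinstance(v,str) else v for k,v in c.items()})
print(env.observe())
E
```

```text
{'K': array([[449.559,   0.   , 321.01 ],
       [  0.   , 449.559, 206.637],
       [  0.   ,   0.   ,   1.   ]]), 'cam_to_world': array([[-0.009,  0.997, -0.07 ,  0.433],
       [-1.   , -0.008,  0.007, -0.024],
       [ 0.006,  0.07 ,  0.998,  1.832],
       [ 0.   ,  0.   ,  0.   ,  1.   ]])}
{'K': array([[394.197,   0.   , 325.055],
       [  0.   , 394.197, 192.415],
       [  0.   ,   0.   ,   1.   ]]), 'cam_to_world': array([[-0.049,  0.551, -0.833, -0.719],
       [-0.999, -0.036,  0.035,  0.035],
       [-0.01 ,  0.834,  0.552,  0.925],
       [ 0.   ,  0.   ,  0.   ,  1.   ]])}
{'clock': 0.1, 'joint_pos': array([-8.97398838e-01,  3.85487736e-01,  6.74926550e-03, -4.24422185e-04,
       -1.19400471e+00, -2.58586612e-01]), 'joint_vel': array([-0.00034239, -0.0013141 ,  0.0031375 ,  0.00079255,  0.00122808,
        0.00180188]), 'joint_torque': array([-2.00279988e-03, -3.93318987e+01,  1.88928384e+01,  4.19802994e+00,
       -2.57133062e-03, -3.40428166e-07]), 'tool_pos': array([ 0.25167714, -0.57151125,  0.23032249]), 'eef_rot': array([-2.61151810e-04, -2.05844942e-01,  9.78584117e-01,  9.58260148e-04]), 'ft_force': array([0.36428341, 0.34467987, 0.81277287]), 'wrist_torque': array([-0.01398808, -0.03620542, -0.01235076]), 'grip_force': 0.0, 'gripper_width': 0.9987252321660761}
```

View pics/top0.png

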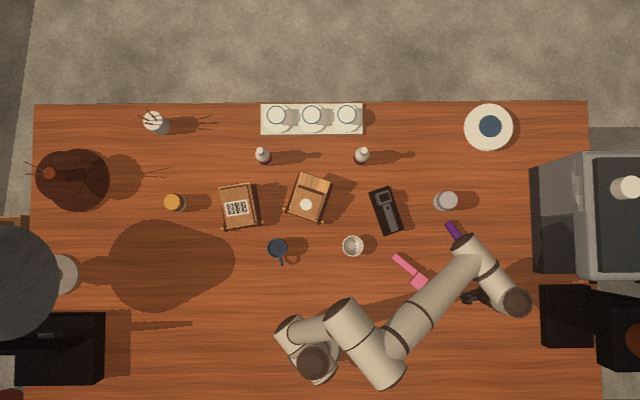

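View pics/side0.png

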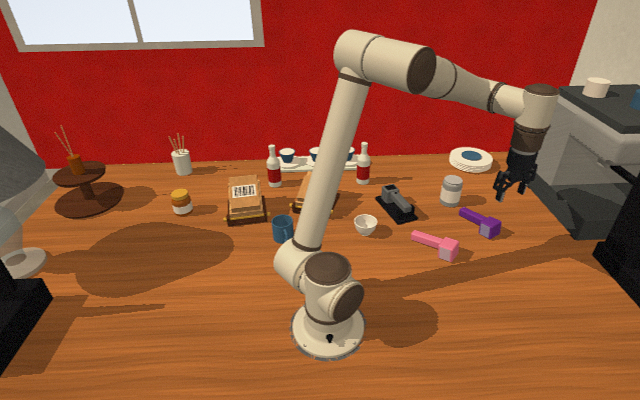

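```bash
cat > m.py <<'E'
from h import *
P=np.load("top.npy"); S=np.load("side.npy"); i=cv2.imread("pics/top0.png"); s=cv2.imread("pics/side0.png")
a=cv2.resize(i[150:270,210:470],None,fx=3,fy=3,interpolation=cv2.INTER_CUBIC); cv2.imwrite("pics/c1.png",a[:360])
b=cv2.resize(s[150:250,220:480],None,fx=3,fy=3,interpolation=cv2.INTER_CUBIC); 
cv2.imwrite("pics/c.png",np.vstack([a[:300],b])[:600])
for n,(u,v) in dict(label=(237,208),seal=(306,204),mug=(278,247),bowl=(352,245),jar=(174,202),tin=(445,201),da=(262,155),db=(362,155),handle=(388,212),head=(379,196)).items(): print(n,np.round(P[v,u],3))
# label plane
Q=P[195:221,224:252].reshape(-1,3); Q=Q[np.isfinite(Q[:,0])]
c=np.median(Q,0)
for _ in range(4):
    U,_,Vt=np.linalg.svd(Q-Q.mean(0),full_matrices=False); n=Vt[2]*np.sign(Vt[2][2]); r=(Q-Q.mean(0))@n; Q=Q[abs(r)<max(.004,1.5*r.std())]
print("plane",n,Q.mean(0),"lean",np.arccos(n[2]),"dir",np.degrees(np.arctan2(n[1],n[0])),len(Q))
E
python3 m.py
```

```text
label [0.553 0.288 0.1  ]
seal [0.565 0.022 0.106]
mug [0.4   0.139 0.005]
bowl [ 0.405 -0.16   0.01 ]
jar [0.579 0.534 0.09 ]
tin [ 0.571 -0.511  0.119]
da [0.751 0.186 0.141]
db [ 0.747 -0.193  0.147]
handle [ 0.534 -0.299  0.073]
head [ 0.597 -0.264  0.077]
plane [-0.31391782 -0.04827707  0.94822198] [0.55482174 0.28582048 0.10588432] lean 0.3232061900949622 dir -171.2570438335218 479
```

View pics/c.png

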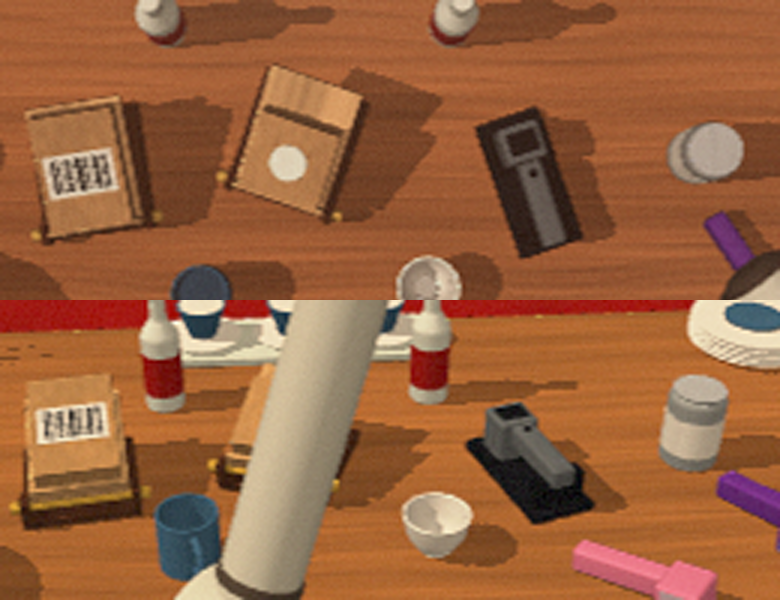

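```bash
cat > m2.py <<'E'
from h import *
import sys
def rect(P,lo,hi,zr):
    m=np.all((P>lo)&(P<hi),-1)&(P[...,2]>zr[0])&(P[...,2]<zr[1]); Q=P[m]
    mm=m.astype(np.uint8); 
    r=cv2.minAreaRect(Q[:,:2].astype(np.float32)*1000); return Q,r
def scanner(P,c=(.55,-.29),rad=.16):
    Q=P[np.isfinite(P[...,2])]; Q=Q[(np.hypot(Q[:,0]-c[0],Q[:,1]-c[1])<rad)&(Q[:,2]>.063)&(Q[:,2]<.09)]
    box=cv2.minAreaRect(Q[:,:2].astype(np.float32)*1000)
    p=Q[:,:2]; U,S,Vt=np.linalg.svd(p-p.mean(0),full_matrices=False); d=Vt[0]*np.sign(Vt[0][0]); t=(p-p.mean(0))@d
    a,b=np.percentile(t,[.5,99.5])
    print("n",len(Q),"z",np.median(Q[:,2]),"box",np.round(box[0],1),np.round(box[1],1),round(box[2],1),"pca yaw",np.degrees(np.arctan2(d[1],d[0])),"len",b-a)
    for lo,hi in((a+.015,a+.1),):
        h=p[(t>lo)&(t<hi)]; U,S,V=np.linalg.svd(h-h.mean(0),full_matrices=False); e=V[0]*np.sign(V[0][0]); print("handle yaw",np.degrees(np.arctan2(e[1],e[0])),"mean",h.mean(0))
    tail=p.mean(0)+d*a; print("tail",tail,"origin",tail+d*.068,"head-based",p.mean(0)+d*(b-.099))
if __name__=="__main__":
    scanner(np.load("top.npy"))
    s=env.observe(); print(env.get_calibration("wrist"))
E
python3 m2.py
```

```text
n 407 z 0.072392116226353 box [ 539.  -303.8] [165.4  55.3] 19.7 pca yaw 17.275760541040828 len 0.16360890200316047
handle yaw 18.405587859723486 mean [ 0.51570999 -0.30876737]
tail [ 0.4606591  -0.32617264] origin [ 0.52559138 -0.30597862] head-based [ 0.52235327 -0.30698567]
{'K': array([[358.79990838,   0.        , 319.9193762 ],
       [  0.        , 358.79990838, 199.29144529],
       [  0.        ,   0.        ,   1.        ]]), 'hand_eye': array([[-5.75954859e-04,  9.64578318e-01,  2.63796015e-01,
         6.69437299e-02],
       [ 9.99999809e-01,  4.96467577e-04,  3.67984666e-04,
        -2.39099916e-04],
       [ 2.23983862e-04,  2.63796177e-01, -9.64578419e-01,
        -1.42171730e-01],
       [ 0.00000000e+00,  0.00000000e+00,  0.00000000e+00,
         1.00000000e+00]])}
```

Request:
carry_out --steps '[[[-1,0.37,0,0],[-1,0.37,0,0],[-1,0.37,0,0],[-1,0.37,0,0],[-1,0.37,0,0],[-1,0.37,0,0],[-1,0.37,0,0],[-1,0.37,0,0],[-1,0.37,0,0],[-1,0.37,0,0],[-1,0.37,0,0],[-1,0.37,0,0]]]' --claw 1

```text
clock: 1.6
tool_pos: [0.4821, -0.3486, 0.2308]
eef_rot: [-0.0, -0.206, 0.979, 0.0]
ft_force: [-0.2, 0.2, -0.0]
gripper_width: 1.002
grip_force: 0.0
```

Request:
carry_out --steps '[[[-1,0.4,0,0],[-1,0.4,0,0],[0,0,0,0.66],[0,0,0,0],[0,0,0,0]]]'

```text
clock: 2.22
tool_pos: [0.5191, -0.3111, 0.231]
eef_rot: [-0.0, -0.161, 0.987, 0.0]
ft_force: [0.2, 0.1, 0.6]
gripper_width: 1.001
grip_force: 0.0
```

```bash
cat >> h.py <<'E'
def go(target,yaw_deg=None,lead=0.0):
    """print tool-axis units to bring TCP to target (xyz)"""
    s=env.observe(); q=s["eef_rot"]; W=R.from_quat([q[1],q[2],q[3],q[0]]).as_matrix()
    d=W.T@(np.array(target)-s["tool_pos"]); yw=np.degrees(np.arctan2(W[1,0],W[0,0]))
    out=np.round(d/.025,2)
    t=None if yaw_deg is None else round(-((yaw_deg-yw+180)%360-180)/8,2)
    print("clock",round(s["clock"],2),"tcp",np.round(s["tool_pos"],4),"toolx yaw",round(yw,2),"tilt",round(np.degrees(np.arccos(-W[2,2])),2),"j",np.round(s["joint_pos"],2),"F",np.round(s["ft_force"],1),"w",round(s["gripper_width"],3),"| units",out,"turn",t)
E
python3 - <<'E'
from h import *
from m2 import scanner
i,P,c=cloud("wrist"); cv2.imwrite("pics/w1.png",i); np.save("w1",P)
scanner(P);
E
```

```text
n 7756 z 0.07139498528932159 box [ 538.1 -301.4] [165.6  55.4] 17.5 pca yaw 17.165299384760768 len 0.16291576970061966
handle yaw 17.246629357032806 mean [ 0.51342823 -0.30907278]
tail [ 0.45983448 -0.32557933] origin [ 0.52480558 -0.30551053] head-based [ 0.52090327 -0.3067159 ]
```

View pics/w1.png

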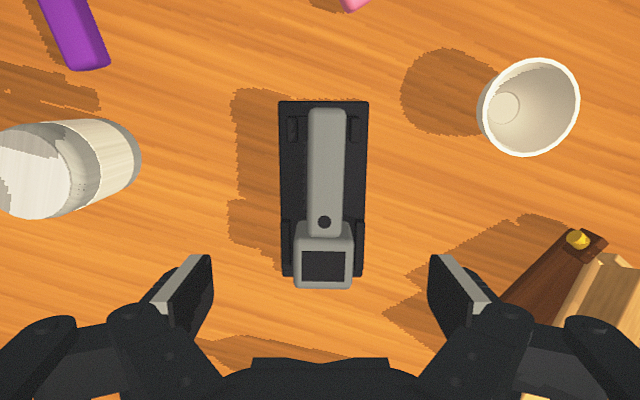

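```bash
python3 -c "
from h import *
go([.5135,-.309,.036],197.3)"
```

```text
clock 2.27 tcp [ 0.5191 -0.3112  0.2312] toolx yaw -161.49 tilt 0.02 j [-0.27  0.35 -0.04 -0.   -1.18 -0.97] F [ 0.1  0.2 -0.1] w 1.002 | units [0.18 0.15 7.81] turn 0.15
```

Request:
carry_out --steps '[[[0.18,0.15,0,0.15],[0,0,1,0],[0,0,1,0],[0,0,1,0],[0,0,1,0],[0,0,1,0],[0,0,1,0],[0,0,1,0],[0,0,0.5,0],[0,0,0.31,0],[0,0,0,0]]]'

```text
clock: 3.65
tool_pos: [0.514, -0.309, 0.0361]
eef_rot: [-0.0, -0.15, 0.989, -0.0]
ft_force: [-0.3, -0.3, 0.2]
gripper_width: 1.001
grip_force: 0.0
```

Request:
carry_out --steps '[[[0,0,0,0],[0,0,0,0],[0,0,0,0],[0,0,0,0],[0,0,0,0],[0,0,0,0],[0,0,0,0],[0,0,0,0]]]' --claw -1 --grip_force 40

```text
clock: 4.65
tool_pos: [0.5143, -0.3089, 0.0366]
eef_rot: [0.0, -0.15, 0.989, -0.0]
ft_force: [0.0, 2.2, 5.4]
gripper_width: 0.37
grip_force: 41.2
```

Request:
carry_out --steps '[[[0,0,-0.4,0],[0,0,-0.6,0],[-0.5,0,0,0],[-0.5,0,0,0],[-0.44,0,0,0],[0,0,0,0],[0,0,0,0]]]'

```text
clock: 5.52
tool_pos: [0.5479, -0.298, 0.0605]
eef_rot: [-0.001, -0.15, 0.989, 0.0]
ft_force: [-1.2, -0.1, -2.8]
gripper_width: 0.369
grip_force: 40.4
```

```bash
cat >> h.py <<'E'
def pitch(save=None,box=None):
    s=env.observe(); q=s["eef_rot"]; W=R.from_quat([q[1],q[2],q[3],q[0]]).as_matrix()
    i,P,c=cloud("wrist")
    if save: cv2.imwrite(save,i)
    L=(P-s["tool_pos"])@W   # tool coords: x = back(-scanner x), y, z down
    m=(abs(L[...,1])<.011)&(L[...,0]<.15)&(L[...,0]>.012)&(L[...,2]<.02)&(L[...,2]>-.07)
    Q=L[m]
    if len(Q)<30: print("few",len(Q)); return
    k=np.polyfit(Q[:,0],Q[:,2],1)
    for _ in range(4):
        r=Q[:,2]-np.polyval(k,Q[:,0]); Q=Q[abs(r)<max(.002,2*r.std())]; k=np.polyfit(Q[:,0],Q[:,2],1)
    print("n",len(Q),"head-up pitch rad",round(float(np.arctan(k[0])),3),"x range",Q[:,0].min(),Q[:,0].max(),"z at x=0",k[1])
E
python3 -c "
from h import *
pitch('pics/w2.png'); go([.55,-.3,.05],197.3)"
```

```text
n 12827 head-up pitch rad 0.708 x range 0.012000069476064764 0.08527516941638098 z at x=0 -0.06189660761714699
clock 5.58 tcp [ 0.5478 -0.2981  0.0607] toolx yaw -162.72 tilt 0.07 j [-0.24  0.54 -0.2  -0.   -0.83 -1.03] F [-0.3 -0.5 -2.4] w 0.367 | units [-0.06 -0.1   0.43] turn -0.0
```

View pics/w2.png

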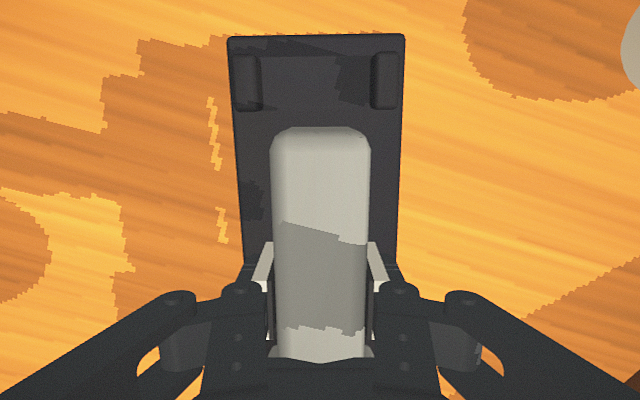

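Request:
carry_out --steps '[[[0,0,0.5,0],[0,0,0.3,0],[0,0,0.2,0],[0,0,0.1,0],[0,0,0.1,0],[0,0,0,0]]]' --grip_force 25

```text
clock: 6.32
tool_pos: [0.5455, -0.2987, 0.0332]
eef_rot: [-0.003, -0.15, 0.989, 0.0]
ft_force: [-11.0, 0.2, 12.5]
gripper_width: 0.371
grip_force: 42.8
```

Request:
carry_out --steps '[[[0,0,0.1,0],[0,0,0.1,0],[0,0,0,0],[0,0,0,0]]]'

```text
clock: 6.82
tool_pos: [0.5452, -0.2994, 0.0285]
eef_rot: [-0.003, -0.15, 0.989, 0.0]
ft_force: [-12.3, -2.1, 14.6]
gripper_width: 0.371
grip_force: 43.8
```

```bash
sed -i 's/(L\[...,0\]<.15)&(L\[...,0\]>.012)&(L\[...,2\]<.02)&(L\[...,2\]>-.07)/(L[...,0]<.056)\&(L[...,0]>.025)\&(L[...,2]<.02)\&(L[...,2]>-.05)/' h.py
python3 -c "
from h import *
pitch(); go([.55,-.3,.0225],197.3)"
```

```text
n 6666 head-up pitch rad 0.129 x range 0.025019973384277805 0.055999613372055015 z at x=0 -0.035991865955544364
clock 6.88 tcp [ 0.5452 -0.2994  0.0285] toolx yaw -162.71 tilt 0.3 j [-0.24  0.58 -0.23  0.   -0.76 -1.03] F [-12.2  -1.4  13.8] w 0.368 | units [-0.18 -0.08  0.24] turn -0.0
```

Request:
carry_out --steps '[[[-0.05,0,0.1,0],[-0.05,0,0.1,0],[0,0,0.1,0],[0,0,0.06,0],[0,0,0,0],[0,0,0,0]]]'

```text
clock: 7.62
tool_pos: [0.5487, -0.299, 0.0193]
eef_rot: [-0.002, -0.15, 0.989, -0.0]
ft_force: [-9.1, -2.2, 11.6]
gripper_width: 0.374
grip_force: 44.6
```

```bash
python3 -c "
from h import *
pitch(); go([.55,-.3,.0225],197.3)"
```

```text
n 6401 head-up pitch rad 0.257 x range 0.025001182459293416 0.055972875917026564 z at x=0 -0.037174555727070326
clock 7.67 tcp [ 0.5487 -0.299   0.0194] toolx yaw -162.73 tilt 0.18 j [-0.24  0.6  -0.23  0.   -0.75 -1.03] F [-8.8 -2.9 11.1] w 0.369 | units [-0.04 -0.05 -0.13] turn -0.0
```

Request:
carry_out --steps '[[[0,0,0,0],[0,0,0,0],[0,0,-0.4,0],[0,0,-0.8,0],[0,0,-1,0],[0,0,-1,0],[0,0,-1,0],[0,0,-1,0],[0,0,-1,0],[0,0,-1,0],[0,0,-1,0],[0,0,-0.3,0]]]' --grip_force 60

```text
clock: 9.18
tool_pos: [0.5517, -0.2975, 0.2313]
eef_rot: [0.002, -0.15, 0.989, -0.001]
ft_force: [0.1, -0.2, -3.0]
gripper_width: 0.366
grip_force: 59.7
```

```bash
cat > lab.py <<'E'
from h import *
for n,(u0,u1,v0,v1) in dict(top=(222,254,194,222),side=(228,262,178,202)).items():
    P=np.load(n+".npy"); i=cv2.imread(f"pics/{n}0.png").astype(float)
    sat=i.max(-1)-i.min(-1); m=np.zeros(sat.shape,np.uint8); m[v0:v1,u0:u1]=(sat<45)[v0:v1,u0:u1]
    k,l,st,_=cv2.connectedComponentsWithStats(m); b=1+np.argmax(st[1:,4]); print(n,"blob",st[b])
    yx=np.argwhere(l==b); r=cv2.minAreaRect(yx[:,::-1].astype(np.float32)); print(r)
    Q=P[l==b]; Q=Q[np.isfinite(Q[:,0])]; 
    U,_,V=np.linalg.svd(Q-Q.mean(0),full_matrices=False); nn=V[2]*np.sign(V[2][2]); rr=abs((Q-Q.mean(0))@nn); Q=Q[rr<.006]
    U,_,V=np.linalg.svd(Q-Q.mean(0),full_matrices=False); nn=V[2]*np.sign(V[2][2])
    print(" centre",Q.mean(0),"lean",np.arccos(nn[2]),"upslope yaw",np.degrees(np.arctan2(-nn[1],-nn[0])),"long axis",V[0],np.degrees(np.arctan2(V[0][1],V[0][0])))
E
python3 lab.py; python3 -c "
from h import *
pitch(); go([.55,-.3,.0225],197.3)"
```

```text
top blob [226 201  23  14 216]
((236.75999450683594, 207.8199920654297), (12.303659439086914, 21.0717830657959), 81.8698959350586)
 centre [0.55243154 0.28830031 0.1060351 ] lean 0.3091998268232812 upslope yaw 5.381602267548395 long axis [-0.08364825  0.99649004  0.00325192] 94.79832407171374
side blob [233 185  22  11 122]
((243.5, 190.0), (10.0, 21.0), 90.0)
 centre [0.55310127 0.29069811 0.1058241 ] lean 0.30732542092432524 upslope yaw 10.085685856887375 long axis [-0.11548677  0.99312516  0.019111  ] 96.63291864872049
n 6416 head-up pitch rad 0.253 x range 0.02500311234708392 0.05594569189151475 z at x=0 -0.037091766871205446
clock 9.22 tcp [ 0.5515 -0.2975  0.2312] toolx yaw -162.7 tilt 0.18 j [-0.24  0.39  0.01  0.   -1.19 -1.03] F [-0.   1.7 -2.2] w 0.371 | units [ 0.11 -0.07  8.35] turn 0.0
```

```bash
python3 -c "
from h import *
go([.441,.275,.2312],187)"
```

```text
clock 9.22 tcp [ 0.5515 -0.2975  0.2312] toolx yaw -162.7 tilt 0.18 j [-0.24  0.39  0.01  0.   -1.19 -1.03] F [-0.   1.7 -2.2] w 0.371 | units [-2.59 23.18 -0.03] turn 1.29
```

Request:
carry_out --steps '[[[-0.12,0.4,0,0],[-0.12,0.8,0,0],[-0.12,1,0,0],[-0.12,1,0,0],[-0.12,1,0,0],[-0.12,1,0,0],[-0.12,1,0,0],[-0.12,1,0,0],[-0.12,1,0,0],[-0.12,1,0,0],[-0.12,1,0,0],[-0.12,1,0,0]]]'

```text
clock: 10.72
tool_pos: [0.5005, -0.0177, 0.2288]
eef_rot: [-0.001, -0.151, 0.989, 0.0]
ft_force: [-0.0, 0.9, -3.1]
gripper_width: 0.367
grip_force: 59.7
```

Request:
carry_out --steps '[[[-0.1,1,0,0],[-0.1,1,0,0],[-0.1,1,0,0],[-0.1,1,0,0],[-0.1,1,0,0],[-0.1,1,0,0],[-0.1,1,0,0],[-0.1,1,0,0],[-0.1,1,0,0],[-0.1,1,0,0],[-0.1,0.7,0,0.6],[0,0.3,0,0.69]]]'

```text
clock: 12.22
tool_pos: [0.4453, 0.2527, 0.2287]
eef_rot: [-0.001, -0.06, 0.998, -0.0]
ft_force: [0.2, 0.4, -2.9]
gripper_width: 0.372
grip_force: 59.8
```

Request:
carry_out --steps '[[[0,0,0,0],[0,0,0,0]]]'

```text
clock: 12.48
tool_pos: [0.4463, 0.2513, 0.2292]
eef_rot: [-0.0, -0.062, 0.998, -0.0]
ft_force: [-0.1, -0.0, -1.3]
gripper_width: 0.363
grip_force: 59.8
```

```bash
python3 -c "
from h import *
pitch(); go([.441,.275,.189],187)"
```

```text
n 6435 head-up pitch rad 0.253 x range 0.025000065450867054 0.05599737760416166 z at x=0 -0.0371393941062316
clock 12.53 tcp [0.4465 0.2513 0.2294] toolx yaw -172.97 tilt 0.03 j [ 0.83  0.19 -0.27 -0.   -1.11 -2.28] F [ 1.4 -0.3 -1.7] w 0.37 | units [0.1  0.97 1.61] turn 0.0
```

Request:
carry_out --steps '[[[0.05,0.5,0.4,0],[0.05,0.47,0.5,0],[0,0,0.4,0],[0,0,0.31,0],[0,0,0,0],[0,0,0,0],[0,0,0,0]]]'

```text
clock: 13.4
tool_pos: [0.4419, 0.2753, 0.1898]
eef_rot: [0.0, -0.061, 0.998, 0.0]
ft_force: [0.5, 1.1, -3.4]
gripper_width: 0.365
grip_force: 59.9
```

Run:
```python
from h import *
go([.441,.275,.189],187)
s=env.observe(); q=s["eef_rot"]; W=R.from_quat([q[1],q[2],q[3],q[0]]).as_matrix()
out=[]
for n in("top","side"):
    i,P,c=cloud(n); M=np.linalg.inv(np.array(c["cam_to_world"])); K=np.array(c["K"])
    # predicted window & label pixels
    p=.253; f=-W[:,0]; up=-W[:,2]; xs=np.cos(p)*f+np.sin(p)*up; zs=-np.sin(p)*f+np.cos(p)*up
    g=s["tool_pos"]+.0217*up; win=g+.083*xs-.045*zs
    lab=np.array([.553,.289,.106]); r=lab-win
    if n=="top": print("win",win,"label in win",r@xs,r@W[:,1],r@zs)
    def px(X): x=M[:3,:3]@X+M[:3,3]; return K[0,0]*x[0]/-x[2]+K[0,2], K[1,1]*-x[1]/-x[2]+K[1,2]
    # head top-surface points expected: centre (83,0,15)
    h=g+.083*xs+.015*zs; print(n,"px head",px(h),"label",px(lab)); 
    for X,t in((h,(0,0,255)),(lab,(0,255,0))):
        u,v=map(int,px(X)); 
    L=(P-g)@np.stack([xs,W[:,1],zs],1); m=(abs(L[...,1])<.04)&(L[...,2]>.008)&(L[...,2]<.022)&(L[...,0]>-.07)&(L[...,0]<.13)
    Q=L[m]; hd=Q[(Q[:,0]>.07)]; print(n,len(Q),"x max",Q[:,0].max(),"top z",np.median(Q[:,2]),"head y",np.median(hd[:,1]) if len(hd) else None)
    u,v=map(int,px(lab)); out.append(cv2.resize(i[max(v-50,0):v+50,u-65:u+65],None,fx=3,fy=3,interpolation=cv2.INTER_CUBIC))
cv2.imwrite("pics/scan.png",np.vstack(out))
```

```text
clock 13.4 tcp [0.4419 0.2753 0.1898] toolx yaw -173.04 tilt 0.06 j [ 0.87  0.24 -0.31  0.   -1.02 -2.32] F [ 0.5  1.1 -3.4] w 0.365 | units [ 0.04 -0.01  0.03] turn -0.01
win [0.5328536  0.28643317 0.18880204] label in win -0.0011367850316351437 5.512662101379571e-05 -0.08524874462297556
top px head (np.float64(230.3918283373677), np.float64(215.0244603591978)) label (np.float64(236.43138679912312), np.float64(207.80489599359868))
top 316 x max 0.10726133384941955 top z 0.015407595222125921 head y -0.0033329920175884375
side px head (np.float64(239.52205027405978), np.float64(162.41592934525667)) label (np.float64(244.37553159430632), np.float64(190.34444867875865))
side 112 x max 0.03801925705374746 top z 0.014586146549239315 head y None
```

View pics/scan.png

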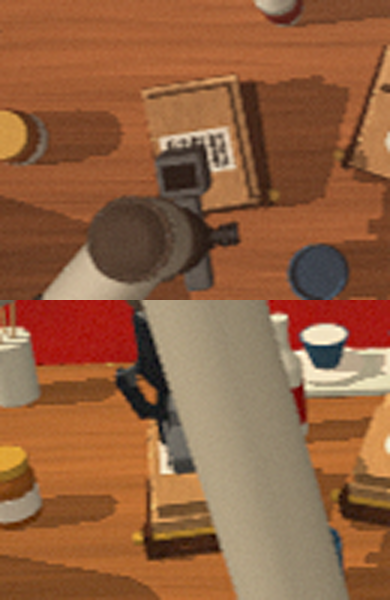

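Request:
carry_out --steps '[[[0,0,0,0],[0,0,0,0],[0,0,0,0],[0,0,0,0],[0,0,0,0],[0,0,0,0],[0,0,0,0],[0,0,0,0],[0,0,0,0],[0,0,0,0],[0,0,0,0],[0,0,0,0]]]'

```text
clock: 15.0
tool_pos: [0.4416, 0.2753, 0.1893]
eef_rot: [0.0, -0.061, 0.998, 0.0]
ft_force: [-0.2, -0.3, -2.5]
gripper_width: 0.366
grip_force: 59.9
```

Request:
carry_out --steps '[[[0,0,0,0],[0,0,0,0],[0,0,0,0],[0,0,0,0],[0,0,0,0],[0,0,0,0],[0,0,0,0],[0,0,0,0]]]'

```text
clock: 16.0
tool_pos: [0.4416, 0.2753, 0.1893]
eef_rot: [-0.0, -0.061, 0.998, -0.0]
ft_force: [0.3, 0.3, -1.7]
gripper_width: 0.366
grip_force: 59.9
```

Request:
carry_out --steps '[[[0,0,-0.4,0],[0,0,-0.7,0],[0,0,-0.6,0],[0,-0.4,0,-0.6],[0,-0.8,0,-0.69],[0.1,-1,0,0],[0.1,-1,0,0],[0.1,-1,0,0],[0.1,-1,0,0],[0.1,-1,0,0],[0.1,-1,0,0],[0.1,-1,0,0]]]'

```text
clock: 17.5
tool_pos: [0.4824, 0.0727, 0.2326]
eef_rot: [0.0, -0.15, 0.989, 0.0]
ft_force: [0.4, -0.1, -2.7]
gripper_width: 0.367
grip_force: 59.9
```

Request:
carry_out --steps '[[[0.1,-1,0,0],[0.1,-1,0,0],[0.1,-1,0,0],[0.1,-1,0,0],[0.1,-1,0,0],[0.1,-1,0,0],[0.1,-1,0,0],[0.1,-1,0,0],[0.1,-1,0,0],[0.1,-1,0,0],[0.1,-0.8,0,0],[0,0,0,0]]]'

```text
clock: 19.0
tool_pos: [0.5363, -0.1936, 0.2319]
eef_rot: [-0.0, -0.149, 0.989, -0.0]
ft_force: [0.6, -0.2, -2.4]
gripper_width: 0.369
grip_force: 60.0
```

```bash
python3 -c "
from h import *
pitch(); go([.514,-.309,.20],197.3)"
```

```text
n 6423 head-up pitch rad 0.252 x range 0.025000944581810805 0.05599338572972913 z at x=0 -0.03705444493019953
clock 19.05 tcp [ 0.5361 -0.1929  0.2318] toolx yaw -162.78 tilt 0.02 j [-0.06  0.29 -0.13 -0.   -1.15 -1.21] F [ 0.1 -0.2 -1.4] w 0.368 | units [ 2.22 -4.17  1.27] turn -0.01
```

Request:
carry_out --steps '[[[0.4,-0.6,0,0],[0.4,-0.8,0,0],[0.4,-0.8,0,0],[0.4,-0.8,0.2,0],[0.4,-0.7,0.5,0],[0.22,-0.47,0.6,0],[0,0,0,0],[0,0,0,0]]]'

```text
clock: 20.05
tool_pos: [0.5144, -0.3083, 0.1993]
eef_rot: [-0.0, -0.15, 0.989, -0.0]
ft_force: [-0.3, 0.6, -2.7]
gripper_width: 0.367
grip_force: 60.0
```

Run:
```python
from h import *
go([.514,-.309,.06],197.3)
s=env.observe(); q=s["eef_rot"]; W=R.from_quat([q[1],q[2],q[3],q[0]]).as_matrix()
i,P,c=cloud("wrist"); L=(P-s["tool_pos"])@W
p=.253; a=L[...,0]*np.cos(p)+(L[...,2]+.0217)*np.sin(p); b=-L[...,0]*np.sin(p)+(L[...,2]+.0217)*np.cos(p)
m=(abs(L[...,1])<.016)&(abs(b+.015)<.004)&(a>.025)&(a<.09)
print("tail at grip -",np.percentile(a[m],[50,99,99.9]),"y",np.median(L[...,1][m]),m.sum())
```

```text
clock 20.05 tcp [ 0.5144 -0.3083  0.1993] toolx yaw -162.69 tilt 0.01 j [-0.27  0.37 -0.1   0.   -1.1  -1.  ] F [-0.3  0.6 -2.7] w 0.367 | units [ 0.02 -0.02  5.57] turn 0.0
tail at grip - [0.04134545 0.05814049 0.05884465] y -0.00028432627073140973 8758
```

Request:
carry_out --steps '[[[0,0,0.5,0],[0,0,0.8,0],[0,0,1,0],[0,0,1,0],[0,0,1,0],[0.02,-0.02,0.7,0],[0,0,0.57,0],[0,0,0,0]]]'

```text
clock: 21.1
tool_pos: [0.5131, -0.3087, 0.0588]
eef_rot: [-0.001, -0.15, 0.989, 0.001]
ft_force: [0.6, -0.6, -1.6]
gripper_width: 0.369
grip_force: 60.0
```

Request:
carry_out --steps '[[[0,0,0.2,0],[0,0,0.2,0],[0,0,0.1,0],[0,0,0.1,0],[0,0,0.1,0],[0,0,0.1,0],[0,0,0.1,0],[0,0,0,0]]]' --grip_force 25

```text
clock: 22.1
tool_pos: [0.517, -0.3092, 0.0411]
eef_rot: [0.003, -0.151, 0.989, -0.002]
ft_force: [2.3, 5.0, 10.0]
gripper_width: 0.363
grip_force: 62.8
```

```bash
python3 -c "
from h import *
pitch(); go([.514,-.309,.0355],197.3)"
```

```text
n 6836 head-up pitch rad 0.123 x range 0.02500317319094328 0.055999738600191445 z at x=0 -0.037219980588143416
clock 22.15 tcp [ 0.517  -0.3092  0.0411] toolx yaw -162.64 tilt 0.39 j [-0.27  0.54 -0.28  0.   -0.75 -1.  ] F [ 2.8  5.7 10.9] w 0.37 | units [0.11 0.04 0.22] turn 0.01
```

Request:
carry_out --steps '[[[0.05,0,0.1,0],[0.05,0,0.1,0],[0,0,0.08,0],[0,0,0,0],[0,0,0,0]]]'

```text
clock: 22.78
tool_pos: [0.5181, -0.3108, 0.0356]
eef_rot: [0.006, -0.152, 0.988, -0.004]
ft_force: [6.0, 5.9, 12.4]
gripper_width: 0.368
grip_force: 64.0
```

```bash
python3 -c "
from h import *
pitch(); go([.514,-.309,.0355],197.3)"
```

```text
n 7216 head-up pitch rad 0.026 x range 0.02500454057023877 0.05599885169899043 z at x=0 -0.03772372199869237
clock 22.82 tcp [ 0.5181 -0.3108  0.0356] toolx yaw -162.54 tilt 0.84 j [-0.27  0.54 -0.28  0.   -0.73 -1.  ] F [ 4.7  6.3 12. ] w 0.37 | units [0.14 0.12 0.  ] turn 0.02
```

Request:
carry_out --steps '[[[0.05,0.04,0,0],[0,0,0,0],[0,0,0,0],[0,0,0,0]]]' --claw 0

```text
clock: 23.32
tool_pos: [0.5096, -0.3095, 0.0302]
eef_rot: [-0.0, -0.15, 0.989, 0.0]
ft_force: [-0.4, 0.1, -0.1]
gripper_width: 0.502
grip_force: 0.0
```

Request:
carry_out --steps '[[[0,0,0,0],[0,0,0,0],[0,0,0,0],[0,0,0,0],[0,0,0,0]]]' --claw 1

```text
clock: 23.95
tool_pos: [0.51, -0.3093, 0.0306]
eef_rot: [0.0, -0.15, 0.989, 0.0]
ft_force: [-0.2, 0.5, -0.1]
gripper_width: 1.0
grip_force: 0.0
```

Request:
carry_out --steps '[[[0,0,-0.3,0],[0,0,-0.7,0],[0,0,-1,0],[0,0,-1,0],[0,0,-1,0],[0,0,-1,0],[0,0,-1,0],[0,0,-1,0],[0,0,-0.8,0],[0,0,0,0],[0,0,0,0],[0,0,0,0]]]'

```text
clock: 25.45
tool_pos: [0.5094, -0.3091, 0.2245]
eef_rot: [-0.001, -0.15, 0.989, 0.001]
ft_force: [1.2, -0.4, 0.6]
gripper_width: 1.002
grip_force: 0.0
```

Run:
```python
from h import *
from m2 import scanner
go([.514,-.309,.0355],197.3)
i,P,c=cloud("wrist"); cv2.imwrite("pics/w9.png",i)
scanner(np.load("w1.npy")); scanner(P)
for A in(np.load("w1.npy"),P):
    Q=A[np.isfinite(A[...,2])]; Q=Q[(np.hypot(Q[:,0]-.538,Q[:,1]+.3015)<.1)&(Q[:,2]>.064)&(Q[:,2]<.09)]; print(np.linalg.lstsq(np.c_[Q[:,:2],np.ones(len(Q))],Q[:,2],rcond=None)[0],Q[:,2].mean())
i,P,c=cloud("top")
for u,v in((278,236),(352,240),(174,202),(445,201),(262,155),(362,155),(306,204),(237,208)): print(np.round(P[v,u]-np.load("top.npy")[v,u],3),end=' ')
```

```text
clock 25.45 tcp [ 0.5094 -0.3091  0.2245] toolx yaw -162.72 tilt 0.12 j [-0.27  0.34 -0.08 -0.   -1.16 -1.  ] F [ 1.2 -0.4  0.6] w 1.002 | units [-0.19 -0.06  7.56] turn -0.0
n 7756 z 0.07139498528932159 box [ 538.1 -301.4] [165.6  55.4] 17.5 pca yaw 17.165299384760768 len 0.16291576970061966
handle yaw 17.246629357032806 mean [ 0.51342823 -0.30907278]
tail [ 0.45983448 -0.32557933] origin [ 0.52480558 -0.30551053] head-based [ 0.52090327 -0.3067159 ]
n 7862 z 0.0714108780185603 box [ 540.8 -305.3] [165.1  55.6] 18.2 pca yaw 17.36070406491974 len 0.16250994776586447
handle yaw 17.247720702267035 mean [ 0.51632731 -0.31171534]
tail [ 0.46294736 -0.32839673] origin [ 0.52784964 -0.30810646] head-based [ 0.52356413 -0.30944623]
[0.00568533 0.00288779 0.068897  ] 0.07110994047913669
[6.46030605e-03 3.03542345e-05 6.76045894e-02] 0.07111261082375753
[ 0.     0.001 -0.012] [0.003 0.046 0.61 ] [-0.    -0.001  0.004] [ 0.001 -0.003 -0.011] [-0.    -0.     0.002] [-0.     0.     0.001] [ 0.001  0.    -0.017] [-0.    -0.001  0.004]
```

View pics/w9.png

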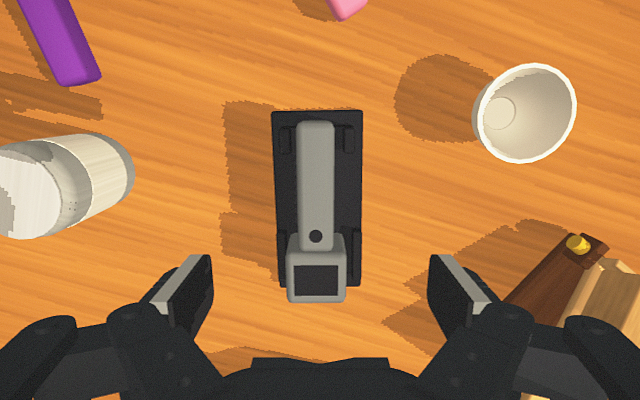

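The wrist picture shows the scanner back in the rest: head at (316,275) between its cheeks, tail at (315,125) on the saddle. It lies about 4 mm from its home place, level and in line.

```bash
python3 -c "
from workcell import env
print(env.finish_job())"
```

```text
the job is handed in; nothing more can be done
None
```

The scanner was held still about 85 mm above the middle of the barcode label for over 2 s, then laid back in its rest about 4 mm from its home place, level and in line. The job was handed in at about 25.5 s; no verdict came back, and in the last pictures nothing else appeared moved (the arm hid the bowl in the top view).

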